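# Touch off the grinder burr with a sprung gauge

## Task

Lift the bamboo lid off the grinder's burr housing and lay it flat on the round cork mat, let go of it, then take the orange gauge out of its leaning stand. Hold the gauge straight upright with its sprung tip on the red dot of the burr plate, pressing gently so that the tip is pushed about half-way in, and finish like that: still holding the gauge in place, not letting go. Leave the other things on the shelf where they are and never push the gauge hard against the housing.

Things in the scene. Friction and masses are not known exactly. Their poses are not given: they have to be found in the camera images.
- housing: Round black burr housing, 138 mm across (rubber foot 148 mm), fixed to the shelf. Origin at the centre of its underside. Its flat steel burr plate lies 55 mm above the shelf inside a black rim 62 mm in inner radius whose top is at 61 mm. A small black spout sticks out low on its -x side, opposite the red dot. At the start the lid sits inside the rim on the plate and hides the dot.
- dot (a point): Centre of the red dot (16 mm across) painted on the steel burr plate, 37 mm from the housing's axis towards the housing's +x, on the plate's surface, 55 mm above the shelf.
- lid: Bamboo lid, loose, about 120 g: disc 116 mm across and 12 mm thick, with an upright round knob in the middle. Origin at the centre of its underside; z up.
- lid_knob (a point): Middle of the lid's knob. The knob is 26 mm across and rises 30 mm above the disc; this point lies on its axis, 27 mm above the lid's underside and 15 mm above the disc's top.
- mat: Round cork mat, 150 mm across, 5 mm thick, fixed, light brown. Origin at the centre of its underside.
- stand: Fixed stand: dark wooden foot 100 x 85 mm and 8 mm thick, with an aluminium square socket (inner width 24 mm, wall 4 mm) held by two side posts. The socket leans by 0.35 rad, its mouth towards the stand's -x. Origin on the shelf under the middle of the gauge. The socket grips the lowest 37 mm of the gauge's handle.
- gauge: The orange gauge, about 90 g: square handle 22 x 22 mm and 100 mm long, a small green display on its -x face; below it a steel stem 12 mm across and 42 mm long, then a thin brass sprung tip. The origin is the handle's middle, as gauge_mid. Own z axis runs along the gauge, from tip to top.
- gauge_mid (a point): Middle of the gauge's handle, 50 mm below its top and, with the tip free, 110 mm from the end of the tip. z runs along the gauge towards its top; x and y are square to the handle's flat sides. In the stand it leans 0.35 to 0.41 rad (it has a little play), its top towards the stand's -x, middle 124 mm above the shelf, about the upper 63 mm of the handle out of the socket. To come out it is drawn along its own axis: the tip's end leaves the socket's mouth after 97 mm.
- gauge_tip (a point): The end of the brass tip (round, 8 mm across), on the gauge's axis.
- plunger (a joint): How far the sprung tip is pushed in: 0 free, 0.014 m fully in. The spring takes 0.6 N to start and 0.3 N for each further mm (2.7 N half-way, 4.8 N fully in).
- kettle: Steel pour-over kettle with a black handle, about 150 mm across the body and 160 mm tall. Loose; leave alone. Origin under its centre.
- cup: Terracotta cup, 80 mm across, 85 mm tall. Loose; leave alone. Origin under its centre.
- canister: Clear canister with a white lid and steel latch, 104 mm across, 148 mm tall. Loose; leave alone. Origin under its centre.
- brush: Small brush, 160 mm long, lying down. Loose; leave alone.
- dripper: White ceramic dripper cone, 116 mm across, 85 mm tall. Loose; leave alone. Origin under its centre.
- grinder: Black grinder with a side toggle switch, 170 x 130 mm, 300 mm tall, fixed. Origin under its centre. (A flat fixed kitchen scale, 23 mm high, also lies at the far edge.)

How it is judged:
On the way, in this order (a step that is already met when the one before it is completed fails the run):
1. the lid is lifted clear of the burr housing in the gripper (z of lid_knob in the frame of housing above 0.105 m and contact force between lid and the fingers above 0.3 N and contact force between lid and housing below 0.01 N), for 0.1 s.
2. the lid lies flat on the cork mat, released (horizontal distance between lid_knob and mat below 0.035 m and angle between lid_knob's own z axis and vertical below 0.1 rad and contact force between lid and mat above 0.2 N and contact force between lid and the fingers below 0.05 N and z of lid_knob in the frame of mat below 0.036 m), for 0.2 s.
3. the gauge is drawn out of its stand in the gripper (distance between gauge_mid and stand above 0.2 m and contact force between gauge and the fingers above 0.3 N and contact force between gauge and stand below 0.01 N), for 0.1 s.
At the end, for the whole second after the job is handed in: Gauge still gripped, within 0.15 rad of upright, tip end within 9 mm of the dot's centre, pushed in 2.5 to 11.5 mm, pressing the housing with 0.7 to 6 N, all at rest, nothing else carrying it. Lid released, flat on the cork mat, centres within 35 mm (all of step 2 and angle between gauge_mid's own z axis and vertical below 0.15 rad and height (world z) of gauge_mid above 0.13 m and distance between gauge_tip and dot below 0.009 m and value of joint plunger between 0.0025 and 0.0115 m and contact force between gauge and housing between 0.7 and 6 N and contact force between gauge and the fingers above 0.5 N and contact force between gauge and stand below 0.05 N and linear speed of each of gauge, lid below 0.02 m/s); the arm keeps its last pose, push and grip.
It fails at once if the gauge is pushed hard (over 15 N) against the housing (contact force between gauge and housing above 15 N).
It fails at once if a bystander is moved by more than 20 mm (distance of any of kettle, cup, canister, brush, dripper from where it was at the start of the episode above 0.02 m).
It also fails if it takes over 64 s, if anything falls off the work surface, if the arm or the gripper's body presses on something with over 40 N, if the wrist force passes 120 N, or if a joint passes its speed limit or range.

## Robot

A 7-joint arm with a two-finger parallel gripper is mounted at the origin on the work surface. World frame = base frame: x ahead of the robot, y to its left, z up, the work surface at z = 0. Lengths are in m, angles in rad, forces in N, time in s.
With the tool pointing down it reaches from about 0.425 to 0.8 m from the base axis. Payload 8.3 kg.
Tool frame: the origin (TCP) lies on the centre line of the jaws, within the pads' length; the fingertips stand 19 mm ahead of it and the grasp point (between the pads) is the TCP; x points along the fingers, y is the direction in which the jaws open and shut, and the axes are right-handed (so a half turn about x gives the same grasp; the last joint's range is limited). The gripper opens to 85 mm and grips with 20 to 120 N. Pads are 22 mm wide; open, the fingers measure 114 mm over their backs; the gripper's body (76 mm by 85 mm) begins 54 mm behind the grasp point. The pads swing forward as they close: fully open they stand 13 mm farther back than shut.
Start: joints at [1.285, 0.383, 0.016, 1.37, -0.006, 1.388, -0.046], TCP at [0.138, -0.61, 0.25] pointing down, gripper open.
Joint ranges: [-2.95, 2.95], [-0.25, 2.06], [-1.52, 1.56], [0.18, 2.33], [-1.44, 4.58], [0.02, 2.06], [-3.01, 3.01]. Speed limits (rad/s): [2.39, 2.39, 3.01, 3.01, 3.14, 3.14, 3.14].

## Interface

Orientations are given as a rotation vector (axis times angle).
In Python, from workcell import sensors, imaging, close_job gives the robot as it stands. The module is installed in compiled form; this text tells all that it offers.
- The arm moves only by the tool apply_moves, never from a script. Its argument "series" is a list of rows, each a list of 4 numbers: the shift along the world's x, y, z in m, then the turn about the world's z in degrees. In form: [[x, y, z, spin], ...]. A call has 1 to 20 rows; each row shifts and turns the pose as measured when the row begins; what a row does not reach is not made up. A row lasts 1/10 s, in which the tool goes at most 50 mm and 8.59 degrees, less where a joint would pass 70% of its speed; a pose out of reach is approached as far as the arm can. A call with a gripper value outside its range is refused whole. "hand" is the opening in per cent of the stroke, from 0 (shut) to 100 (fully open), set as the call begins (left out, the last holds). The fingers move at their own pace and stop on an object; the grip force is fixed at half the most. Time passes only in rows, so rows that do not move let the fingers close. It gives the time, the measured TCP pose, the force and the opening at its end, in the units of the state.
- sensors.read_state(): the state, without advancing time (a new reading comes with each control period).
- imaging.capture(name): name is "scene" or "top"; returns a dict with "pixels" (420x560x3 uint8, blue, green, red), "mtx" (3x3 intrinsics, pixels), "k1" (the pictures are not rectified: a ray, as slopes to the right and down, at radius r is drawn at 1 + k1 r^2 times it, then the intrinsics apply), "position" and "orientation" of the camera in the world. Camera axes: x right, y up, looking along -z (the intrinsics and any distortion apply to the point x, -y, -z); pixel columns grow to the right and rows downward; lengths in m; the calibration is good to about 2 mm. A picture is of the moment at which its call begins. There is no depth.
- close_job(): hands the job in, once; it reports no verdict.
Trained networks look in a picture, given as the dict that the camera call returned (one of the last four; its "shot" number tells which), for a name from the list of things; names that differ only in an ending like _2 or _b are one class to them, and where a whole thing is asked for, a point or a joint stands for the part that bears it (a point fixed in the world has none). Each returns a list of dicts, best first, with "confidence" (0 to 1); they miss things now and then, are a little off and sometimes report something else, mostly with a low value. They report only what shows in the picture. A call takes as long as a camera call.
- imaging.spot_in(name, picture): "point" ([column, row] in pixels, amid what is visible of it).
- imaging.regions_of(name, picture): "region" (420x560 bool, what is visible of it) and "point" ([column, row] in pixels, amid what is visible of it).
The state is a dict: "time": time; "q": joint angles; "dq": joint speeds; "joint_torque": joint torques, N m; "eef_pos": TCP position; "orientation": TCP orientation; "ft_force": force on the tool from outside, world axes, zero at the start; "moment": the same for the moment, N m; "gripper_width": opening from 0.0 (shut) to 1.0 (fully open).
Only numpy, scipy, OpenCV 4.12 (cv2) and the standard library are available. Lean on these libraries where they do the work, as an engineer would, in place of code of your own. Each camera call takes 0.05 s, during which the arm holds its last target. There are 200 camera calls.

## Working session

There is one attempt and no reset: what is moved stays moved. The work goes in short steps, Python scripts to look and compute and a tool call to move; the robot and the scene stay as the last step left them, time stands still between calls to the robot, and variables do not carry over. Pictures are saved under pics/ and viewed, about 8 in all and at most 12, crops included, and the job is handed in when it is done.

Besides the shell and the picture viewer there is one more tool, called as a command line: name --pt "numbers of a row" for each row, then --argument value for the rest. apply_moves: Moves the arm, as the interface text tells. Its arguments: {"type":"object","properties":{"series":{"type":"array"},"hand":{"type":"number"}},"required":["series"]}

```bash
mkdir -p pics
cat > h.py <<'E'
import numpy as np, cv2
from scipy.spatial.transform import Rotation as R
from workcell import sensors, imaging, close_job
np.set_printoptions(precision=4,suppress=True)
def rot(o):
    o=np.array(o,float)
    if o.shape==(3,3): return o
    return (R.from_rotvec(o) if o.size==3 else R.from_quat(o)).as_matrix()
def ray(c,px):
    K=np.array(c["mtx"]);d=np.array([(px[0]-K[0,2])/K[0,0],(px[1]-K[1,2])/K[1,1]])
    u=d.copy()
    for _ in range(30): u=d/(1+c["k1"]*(u@u))
    return np.array(c["position"]),rot(c["orientation"])@np.array([u[0],-u[1],-1])
def at_z(c,px,z):
    p,d=ray(c,px); return p+d*(z-p[2])/d[2]
def proj(c,X):
    v=rot(c["orientation"]).T@(np.array(X)-np.array(c["position"]))
    u=np.array([v[0],-v[1]])/-v[2]; u=u*(1+c["k1"]*(u@u)); K=np.array(c["mtx"])
    return np.array([K[0,0]*u[0]+K[0,2],K[1,1]*u[1]+K[1,2]])
def tri(cs,pxs):
    A=np.zeros((3,3));b=np.zeros(3)
    for c,x in zip(cs,pxs):
        p,d=ray(c,x);d/=np.linalg.norm(d);M=np.eye(3)-np.outer(d,d);A+=M;b+=M@p
    return np.linalg.solve(A,b)
E
cat > a.py <<'E'
from h import *
s=imaging.capture("scene");t=imaging.capture("top")
print({k:s[k] for k in s if k!="pixels"});print({k:t[k] for k in t if k!="pixels"})
cv2.imwrite("pics/s0.png",s["pixels"]);cv2.imwrite("pics/t0.png",t["pixels"])
for n in "lid lid_knob mat stand gauge gauge_mid housing kettle cup canister brush dripper grinder".split():
    a=imaging.spot_in(n,s)[:1];b=imaging.spot_in(n,t)[:1]
    print(n,[(x["point"],x["confidence"]) for x in a+b], tri([s,t],[a[0]["point"],b[0]["point"]]) if a and b else "")
st=sensors.read_state();print(st)
E
python3 a.py
```

```text
{'mtx': array([[387.492 ,   0.    , 284.2015],
       [  0.    , 387.492 , 209.4355],
       [  0.    ,   0.    ,   1.    ]]), 'k1': -0.05074776018533918, 'position': array([1.6817, 0.1562, 1.0331]), 'orientation': array([0.6217, 0.7684, 1.6026]), 'shot': 1}
{'mtx': array([[388.9969,   0.    , 278.9311],
       [  0.    , 388.9969, 210.0912],
       [  0.    ,   0.    ,   1.    ]]), 'k1': -0.08376122105597224, 'position': array([ 0.5396, -0.0262,  1.5876]), 'orientation': array([ 0.026 , -0.0257, -1.5668]), 'shot': 2}
lid [([367.0, 208.3], 0.71), ([204.9, 236.0], 0.92)] [0.4871 0.2638 0.0657]
lid_knob [([367.0, 207.3], 0.78), ([208.4, 236.0], 0.83)] [0.4868 0.2564 0.0689]
mat [([298.9, 222.4], 0.56), ([268.9, 226.6], 0.64)] [ 0.5254  0.0082 -0.0058]
stand [([225.3, 221.0], 0.93), ([340.8, 211.6], 0.75)] [ 0.5873 -0.2804  0.0192]
gauge [([220.8, 195.0], 0.65), ([349.6, 215.5], 0.56)] [ 0.5687 -0.2925  0.1342]
gauge_mid [([223.8, 195.6], 0.57), ([453.2, 245.8], 0.56)] [ 0.4529 -0.4971  0.1108]
housing [([367.2, 220.9], 0.56), ([214.5, 226.2], 0.77)] [0.5245 0.2506 0.0297]
kettle [([446
[... 270 characters left out ...]
, 0.69)] [ 0.5389 -0.0155 -0.2465]
dripper [([172.4, 217.4], 0.81), ([395.1, 195.6], 0.67)] [ 0.6473 -0.4794  0.0664]
grinder [([143.1, 167.3], 0.97), ([451.4, 244.8], 0.72)] [ 0.4583 -0.666   0.1573]
{'time': 1.4, 'q': array([ 1.2851,  0.3834,  0.0164,  1.3701, -0.0063,  1.3882, -0.0465]), 'dq': array([ 0.0003, -0.0003, -0.0011, -0.0002,  0.    , -0.0007,  0.0002]), 'joint_torque': array([ -0.    , -62.7331,   0.8428, -37.2078,   0.0165,   0.0029,
         0.    ]), 'eef_pos': array([ 0.1381, -0.6095,  0.2503]), 'orientation': array([ 2.1037,  0.2354, -2.1035]), 'ft_force': array([-0.6999, -0.072 ,  0.4965]), 'moment': array([-0.0068, -0.0799,  0.0504]), 'gripper_width': 0.9977740672097535}
```

View pics.

View pics/s0.png

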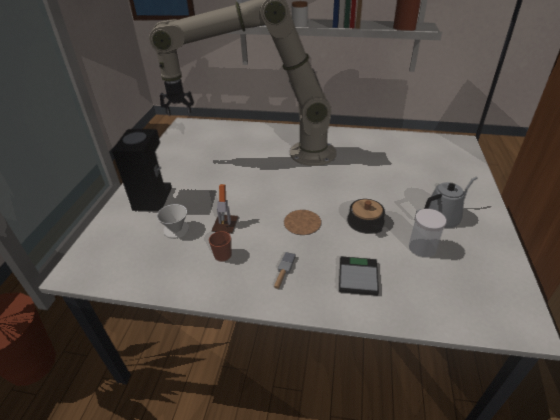

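View pics/t0.png

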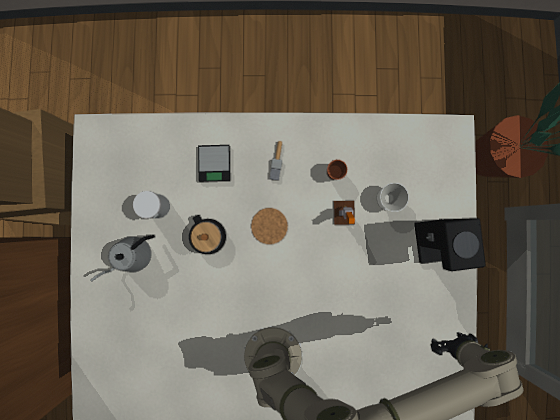

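```bash
cat > b.py <<'E'
from h import *
s=imaging.capture("scene");t=imaging.capture("top")
def reg(n,c):
    r=imaging.regions_of(n,c)
    if not r: return None
    m=r[0]["region"].astype(np.uint8);cs,_=cv2.findContours(m,cv2.RETR_EXTERNAL,cv2.CHAIN_APPROX_NONE)
    k=max(cs,key=cv2.contourArea);return k,r[0]["confidence"],m.sum()
for n,z in (("mat",.005),("lid",.067),("housing",.061),("stand",.008),("gauge",.15)):
  for c,l in ((t,"top"),(s,"scene")):
    r=reg(n,c)
    if r is None: print(n,l,None);continue
    P=np.array([at_z(c,p[0],z)[:2] for p in r[0]],np.float32)
    print(n,l,"conf",r[1],r[2],"minrect",cv2.minAreaRect(P),"circ",cv2.minEnclosingCircle(P),"mean",P.mean(0))
def crop(c,x,y,w,h,f): return cv2.resize(c["pixels"][y:y+h,x:x+w],None,fx=f,fy=f,interpolation=cv2.INTER_CUBIC)
A=crop(t,300,180,80,60,5);B=crop(s,190,170,80,60,5);C=crop(t,170,200,80,60,5);D=crop(s,330,180,80,60,5)
cv2.imwrite("pics/c0.png",np.vstack([np.hstack([A,B]),np.hstack([C,D])]))
o=rot(sensors.read_state()["orientation"]);print(o)
E
python3 b.py
```

```text
mat top conf 0.58 1014 minrect ((0.5259230136871338, 0.017533227801322937), (0.14666184782981873, 0.13798271119594574), 45.20936965942383) circ ((0.5269650220870972, 0.0144791966304183), 0.07505594938993454) mean [0.5261 0.0166]
mat scene conf 0.9 733 minrect ((0.5321131348609924, 0.014645963907241821), (0.1441039741039276, 0.14454685151576996), 8.026182174682617) circ ((0.5317900776863098, 0.01501963846385479), 0.0752728283405304) mean [0.5337 0.0156]
lid top conf 0.76 664 minrect ((0.48520350456237793, 0.2615528702735901), (0.10568075627088547, 0.11427905410528183), 0.4066210091114044) circ ((0.48515650629997253, 0.2615531086921692), 0.05808096006512642) mean [0.4852 0.2616]
lid scene conf 0.82 501 minrect ((0.4910530745983124, 0.2643543481826782), (0.12163747102022171, 0.11376265436410904), 7.994290828704834) circ ((0.49140429496765137, 0.2618533670902252), 0.06474181264638901) mean [0.4939 0.265 ]
housing top conf 0.68 488 minrect ((0.48700809478759766, 0.2548583149909973), (0.15146282315254211, 0.140355184674263), 73.28997802734375) circ ((0.4984899163246155, 0.2558821141719818)
[... 591 characters left out ...]
961079955101013, 0.09473365545272827), 8.8305082321167) circ ((0.5500104427337646, -0.2987357974052429), 0.10354038327932358) mean [ 0.5579 -0.2997]
gauge top conf 0.49 87 minrect ((0.5605192184448242, -0.2891770601272583), (0.04076239839196205, 0.029826488345861435), 0.15895210206508636) circ ((0.5605076551437378, -0.28732675313949585), 0.02424326352775097) mean [ 0.5599 -0.2876]
gauge scene conf 0.58 144 minrect ((0.5708320736885071, -0.2867489755153656), (0.10927488654851913, 0.02321062795817852), 16.894033432006836) circ ((0.5715070962905884, -0.2889717221260071), 0.05500354245305061) mean [ 0.5719 -0.2867]
[[ 0.      0.221  -0.9753]
 [ 0.0001 -0.9753 -0.221 ]
 [-1.     -0.0001 -0.    ]]
```

View pics/c0.png

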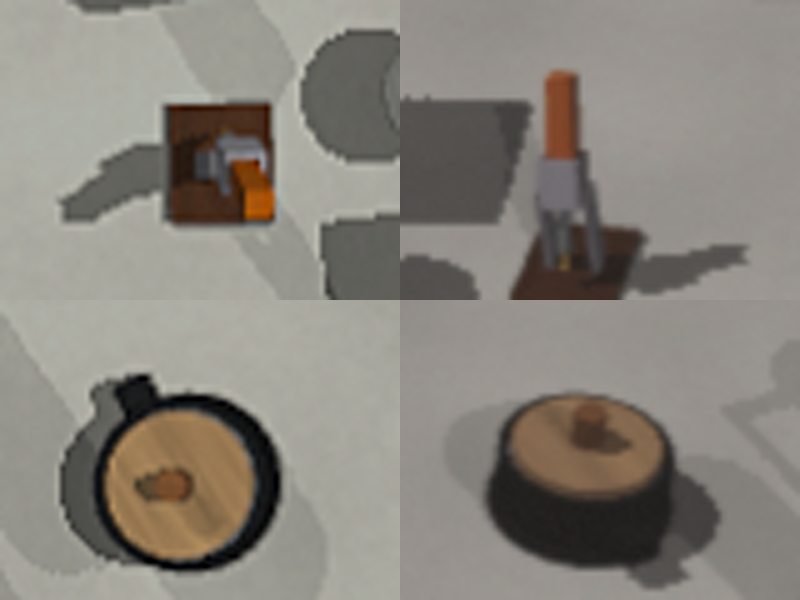

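```bash
cat > c.py <<'E'
from h import *
s=imaging.capture("scene");t=imaging.capture("top")
for n,ps,pt,z in (("gauge top",(222.4,185.3),(352,221),.171),("mouth",(222.3,201.5),(349,213),.112),("knob top",(368,202.3),(204.8,237),.097)):
    print(n,tri([s,t],[ps,pt]),at_z(s,ps,z),at_z(t,pt,z))
print("foot corners",[at_z(t,p,.008)[:2] for p in ((333,200.8),(354,200.8),(354.4,224.3),(333,224.3))])
p,d=ray(t,(197,221));print("spout",at_z(t,(197.5,219.5),.02))
E
python3 c.py
```

```text
gauge top [ 0.5471 -0.2923  0.1648] [ 0.5553 -0.2874  0.171 ] [ 0.5475 -0.2927  0.171 ]
mouth [ 0.5778 -0.2908  0.1101] [ 0.58  -0.288  0.112] [ 0.5782 -0.2923  0.112 ]
knob top [0.484  0.2618 0.0926] [0.4888 0.2637 0.097 ] [0.4843 0.2585 0.097 ]
foot corners [array([ 0.6304, -0.2457]), array([ 0.6307, -0.3317]), array([ 0.5349, -0.3331]), array([ 0.5347, -0.2457])]
spout [0.5519 0.3035 0.02  ]
```

apply_moves --hand 100 --pt "0.03 0.03 0.005 -1.6" --pt "0.03 0.03 0.005 -1.6" --pt "0.03 0.03 0.005 -1.6" --pt "0.03 0.03 0.005 -1.6" --pt "0.03 0.03 0.005 -1.6" --pt "0.03 0.03 0.005 -1.6" --pt "0.03 0.03 0 -1.6" --pt "0.03 0.03 0 -1.6" --pt "0.03 0.03 0 0" --pt "0.03 0.03 0 0"

```text
time: 3.1
eef_pos: [0.4394, -0.3015, 0.282]
orientation: [-2.209, 0.032, 2.211]
ft_force: [1.2, -0.6, 0.0]
gripper_width: 0.993
```

apply_moves --pt "0.004 0.045 0 0" --pt "0.004 0.045 0 0" --pt "0.004 0.045 0 0" --pt "0.004 0.045 0 0" --pt "0.004 0.045 0 0" --pt "0.004 0.045 0 0" --pt "0.004 0.045 0 0" --pt "0.004 0.045 0 0" --pt "0.004 0.045 -0.01 0" --pt "0.004 0.045 -0.03 0" --pt "0.004 0.045 -0.03 0" --pt "0.004 0.045 -0.03 0" --pt "0 0.023 -0.03 0" --pt "0 0 0 0" --pt "0 0 0 0"

```text
time: 4.6
eef_pos: [0.4869, 0.2771, 0.1603]
orientation: [-2.225, 0.019, 2.2]
ft_force: [0.2, 0.2, 0.5]
gripper_width: 0.999
```

```bash
cat > d.py <<'E'
from h import *
s=imaging.capture("scene");t=imaging.capture("top");st=sensors.read_state()
p=np.array(st["eef_pos"]);o=rot(st["orientation"]);print(p,st["time"],o[:,1]);
def crop(c,X):
    i=c["pixels"].copy();x,y=proj(c,X).astype(int)
    q=i[y-30:y+30,x-40:x+40];q=cv2.resize(q,None,fx=5,fy=5,interpolation=cv2.INTER_CUBIC)
    for Y in (X,X-[0,0,.05],X+[0,.0425,-.006],X-[0,.0425,.006]):
        u=(proj(c,Y)-[x-40,y-30])*5+2;cv2.drawMarker(q,tuple(int(v) for v in u),(0,255,0),0,12,1)
    return q
cv2.imwrite("pics/d0.png",np.hstack([crop(t,p),crop(s,p)]))
E
python3 d.py
```

```text
[0.4873 0.2761 0.1608] 4.7 [-0.0193 -0.9998 -0.0001]
```

View pics/d0.png

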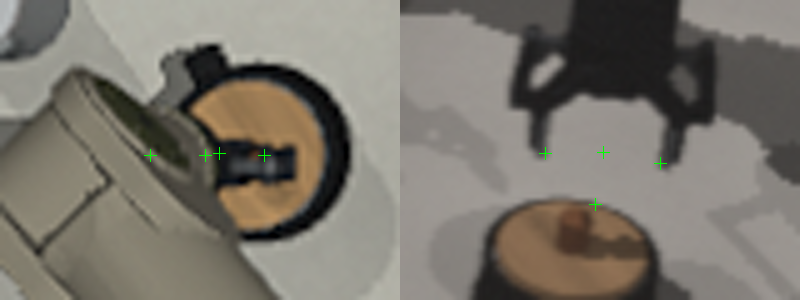

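apply_moves --pt "0 -0.013 0 0" --pt "0 0 -0.02 0" --pt "0 0 -0.02 0" --pt "0 0 -0.018 0" --pt "0 0 -0.01 0" --pt "0 0 0 0" --pt "0 0 0 0"

```text
time: 5.4
eef_pos: [0.496, 0.25, 0.0999]
orientation: [-2.235, 0.042, 2.171]
ft_force: [0.0, 0.1, -0.5]
gripper_width: 0.993
```

```bash
python3 -c "
from h import *
st=sensors.read_state();print(st['q'],st['dq'],st['eef_pos'],rot(st['orientation']),st['ft_force'])"
```

```text
[-0.0086  0.4212 -0.6529  1.7545  0.3129  1.0438 -2.3807] [ 0.0133 -0.0096  0.0028  0.0007 -0.0018  0.0004  0.0047] [0.496  0.25   0.0999] [[ 0.0289 -0.0367 -0.9989]
 [-0.002  -0.9993  0.0366]
 [-0.9996  0.0009 -0.029 ]] [ 0.0087  0.1263 -0.5243]
```

apply_moves --pt "-0.004 0.006 0 0" --pt "-0.004 0.006 0 0" --pt "0 0 0 0" --pt "0 0 0 0"

```text
time: 5.8
eef_pos: [0.4886, 0.2639, 0.103]
orientation: [-2.239, 0.04, 2.166]
ft_force: [-0.0, -0.9, -0.9]
gripper_width: 0.998
```

apply_moves --pt "0 -0.001 -0.005 0" --pt "0 0 -0.005 0" --pt "0 0 -0.004 0" --pt "0 0 0 0" --pt "0 0 0 0"

```text
time: 6.3
eef_pos: [0.4884, 0.2628, 0.0873]
orientation: [-2.239, 0.04, 2.167]
ft_force: [0.7, 0.3, 0.0]
gripper_width: 1.0
```

Close on the knob and test-lift slightly.

apply_moves --hand 0 --pt "0 0 0 0" --pt "0 0 0 0" --pt "0 0 0 0" --pt "0 0 0 0" --pt "0 0 0 0" --pt "0 0 0 0" --pt "0 0 0 0" --pt "0 0 0 0" --pt "0 0 0 0" --pt "0 0 0 0"

```text
time: 7.3
eef_pos: [0.4887, 0.263, 0.0878]
orientation: [-2.239, 0.039, 2.166]
ft_force: [0.3, 0.3, 0.8]
gripper_width: 0.282
```

apply_moves --pt "0 0 0.01 0" --pt "0 0 0.015 0" --pt "0 0 0.02 0" --pt "0 0 0.02 0" --pt "0 0 0.02 0" --pt "0 0 0.01 0" --pt "0 0 0 0" --pt "0 0 0 0" --pt "0 0 0 0"

```text
time: 8.2
eef_pos: [0.4874, 0.2627, 0.191]
orientation: [-2.24, 0.038, 2.166]
ft_force: [0.4, 0.4, -1.7]
gripper_width: 0.289
```

apply_moves --pt "0.003 -0.015 0 0" --pt "0.004 -0.025 0 0" --pt "0.005 -0.03 0 0" --pt "0.005 -0.03 0 0" --pt "0.005 -0.03 0 0" --pt "0.005 -0.03 -0.01 0" --pt "0.005 -0.03 -0.02 0" --pt "0.005 -0.025 -0.02 0" --pt "0.004 -0.02 -0.02 0" --pt "0 -0.01 -0.01 0" --pt "0 0 0 0" --pt "0 0 0 0"

```text
time: 9.4
eef_pos: [0.5211, 0.0092, 0.0981]
orientation: [-2.222, 0.033, 2.188]
ft_force: [0.4, 0.1, -1.7]
gripper_width: 0.285
```

apply_moves --pt "0.004 0.003 -0.01 0" --pt "0.004 0.003 -0.015 0" --pt "0 0 -0.015 0" --pt "0 0 -0.008 0" --pt "0 0 0 0" --pt "0 0 0 0"

```text
time: 10.0
eef_pos: [0.5315, 0.0234, 0.0486]
orientation: [-2.231, 0.019, 2.186]
ft_force: [0.2, 0.3, -1.3]
gripper_width: 0.287
```

apply_moves --pt "-0.001 -0.006 -0.003 0" --pt "0 0 -0.003 0" --pt "0 0 -0.002 0" --pt "0 0 0 0" --pt "0 0 0 0"

```text
time: 10.5
eef_pos: [0.5316, 0.0166, 0.0415]
orientation: [-2.234, 0.021, 2.183]
ft_force: [-0.6, -0.5, -1.7]
gripper_width: 0.285
```

apply_moves --pt "0 0 -0.002 0" --pt "0 0 -0.002 0" --pt "0 0 0 0" --pt "0 0 0 0"

```text
time: 10.9
eef_pos: [0.5321, 0.0165, 0.0381]
orientation: [-2.235, 0.021, 2.182]
ft_force: [-0.2, 0.1, 0.7]
gripper_width: 0.279
```

Contact; the load is off the wrist. Open slowly, rise straight up.

apply_moves --hand 100 --pt "0 0 0 0" --pt "0 0 0 0" --pt "0 0 0 0" --pt "0 0 0 0" --pt "0 0 0 0" --pt "0 0 0 0" --pt "0 0 0 0" --pt "0 0 0 0" --pt "0 0 0.01 0" --pt "0 0 0.03 0" --pt "0 0 0.04 0" --pt "0 0 0.045 0" --pt "0 0 0.045 0" --pt "0 0 0.03 0" --pt "0 0 0 0" --pt "0 0 0 0"

```text
time: 12.5
eef_pos: [0.5293, 0.0181, 0.2506]
orientation: [-2.238, 0.017, 2.181]
ft_force: [-0.4, -0.4, 0.2]
gripper_width: 1.0
```

apply_moves --pt "0.003 -0.02 0 0" --pt "0.003 -0.03 0 0" --pt "0.003 -0.035 0 0" --pt "0.003 -0.035 0 0" --pt "0.003 -0.035 0 0" --pt "0.003 -0.035 0 0" --pt "0.003 -0.035 0 0" --pt "0.003 -0.03 0 0" --pt "0.003 -0.02 0 0" --pt "0 -0.015 0 0" --pt "0 0 0 0" --pt "0 0 0 0" --pt "0 0 0 0"

```text
time: 13.8
eef_pos: [0.5486, -0.2769, 0.2375]
orientation: [-2.216, -0.005, 2.203]
ft_force: [0.0, -0.5, 0.6]
gripper_width: 0.999
```

```bash
cat > e.py <<'E'
from h import *
s=imaging.capture("scene");t=imaging.capture("top");st=sensors.read_state()
p=np.array(st["eef_pos"]);o=rot(st["orientation"]);print(p,st["time"],o);
for n,z in (("mat",.005),("lid",.017),("lid_knob",.032),("dot",.055)):
    for c in (s,t):
        r=imaging.spot_in(n,c)[:1]
        if r:print(n,r[0]["confidence"],r[0]["point"],at_z(c,r[0]["point"],z))
def crop(c,x,y,pts=(),w=80,h=60):
    x=int(x-w/2);y=int(y-h/2);f=400/w
    q=cv2.resize(c["pixels"][y:y+h,x:x+w],None,fx=f,fy=f,interpolation=cv2.INTER_CUBIC)
    for Y in pts:
        u=(proj(c,Y)-[x,y]+.5)*f;cv2.drawMarker(q,tuple(int(v) for v in u),(0,255,0),0,10,1)
    return q
g=[np.array([.5625,-.29,.145]),p,p+[0,.0425,-.006],p-[0,.0425,.006],np.array([.552,-.29,.17])]
H=[.46,.24,.055]
cv2.imwrite("pics/e0.png",np.vstack([np.hstack([crop(t,*proj(t,g[0]),g),crop(s,*proj(s,g[0]),g)]),np.hstack([crop(t,240,228,w=120,h=90),crop(s,345,214,w=120,h=90)])]))
E
python3 e.py
```

```text
[ 0.5489 -0.2765  0.2379] 13.9 [[ 0.0066 -0.0089 -0.9999]
 [ 0.0139 -0.9999  0.009 ]
 [-0.9999 -0.014  -0.0065]]
mat 0.8 [290.8, 227.4] [ 0.5725 -0.0245  0.005 ]
mat 0.57 [271.0, 238.5] [0.4762 0.0061 0.005 ]
lid 0.73 [302.9, 221.7] [0.5458 0.0198 0.017 ]
lid 0.87 [267.5, 224.9] [0.5314 0.0202 0.017 ]
lid_knob 0.64 [302.2, 221.2] [0.56   0.0187 0.032 ]
lid_knob 0.66 [271.7, 227.8] [0.52   0.0029 0.032 ]
dot 0.63 [364.2, 218.4] [0.5365 0.2543 0.055 ]
dot 0.77 [204.5, 236.5] [0.4847 0.2677 0.055 ]
```

View pics/e0.png

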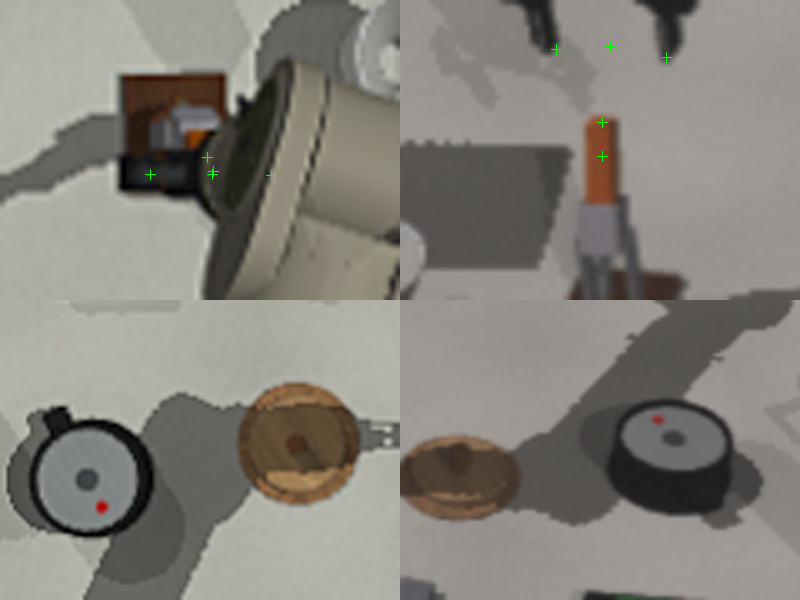

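apply_moves --pt "0.006 -0.006 0 0" --pt "0.006 -0.006 0 0" --pt "0 0 -0.015 0" --pt "0 0 -0.02 0" --pt "0 0 -0.015 0" --pt "0 0 -0.005 0" --pt "0 0 0 0" --pt "0 0 0 0"

```text
time: 15.1
eef_pos: [0.5615, -0.292, 0.1767]
orientation: [-2.213, -0.002, 2.203]
ft_force: [-0.2, 0.2, 0.3]
gripper_width: 0.999
```

apply_moves --pt "0 0 -0.01 0" --pt "0 0.001 -0.01 0" --pt "0 0.001 -0.007 0" --pt "0 0 -0.003 0" --pt "0 0 0 0" --pt "0 0 0 0"

```text
time: 15.7
eef_pos: [0.5621, -0.2899, 0.1454]
orientation: [-2.216, -0.001, 2.201]
ft_force: [0.4, 0.0, 0.6]
gripper_width: 0.999
```

apply_moves --hand 0 --pt "0 0 0 0" --pt "0 0 0 0" --pt "0 0 0 0" --pt "0 0 0 0" --pt "0 0 0 0" --pt "0 0 0 0" --pt "0 0 0 0" --pt "0 0 0 0" --pt "0 0 0 0" --pt "0 0 0 0" --pt "0 0 0 0"

```text
time: 16.8
eef_pos: [0.5628, -0.2902, 0.1469]
orientation: [-2.219, -0.0, 2.199]
ft_force: [-0.2, 0.2, 0.1]
gripper_width: 0.25
```

apply_moves --pt "-0.0018 0 0.0047 0" --pt "-0.0036 0 0.0093 0" --pt "-0.0036 0 0.0093 0" --pt "-0.0036 0 0.0093 0" --pt "-0.0036 0 0.0093 0" --pt "-0.0036 0 0.0093 0" --pt "0 0 0 0" --pt "0 0 0 0"

```text
time: 17.6
eef_pos: [0.5411, -0.2905, 0.2043]
orientation: [-2.221, 0.002, 2.198]
ft_force: [-0.6, -0.1, -0.6]
gripper_width: 0.25
```

apply_moves --pt "-0.0033 0 0.0085 0" --pt "-0.0033 0 0.0075 0" --pt "0 0 0 0" --pt "0 0 0 0"

```text
time: 18.0
eef_pos: [0.5336, -0.2903, 0.2209]
orientation: [-2.219, 0.001, 2.199]
ft_force: [-0.4, -0.1, -1.2]
gripper_width: 0.252
```

Now lever it upright against the socket mouth (+x).

apply_moves --pt "0.004 0 0 0" --pt "0.005 0 0 0" --pt "0.005 0 0 0" --pt "0.005 0 0 0" --pt "0.004 0 0 0" --pt "0 0 0 0" --pt "0 0 0 0"

```text
time: 18.7
eef_pos: [0.5534, -0.2912, 0.2166]
orientation: [-2.2, 0.001, 2.213]
ft_force: [-0.8, -0.3, 0.1]
gripper_width: 0.251
```

apply_moves --pt "0.005 0 0.001 0" --pt "0.005 0 0.001 0" --pt "0.005 0 0.001 0" --pt "0.005 0 0.001 0" --pt "0.004 0 0.001 0" --pt "0.004 0 0 0" --pt "0 0 0 0" --pt "0 0 0 0"

```text
time: 19.5
eef_pos: [0.5764, -0.2921, 0.2191]
orientation: [-2.18, 0.002, 2.229]
ft_force: [-3.5, -0.5, 0.4]
gripper_width: 0.249
```

```bash
cat > f.py <<'E'
from h import *
import sys
s=imaging.capture("scene");t=imaging.capture("top");st=sensors.read_state()
p=np.array(st["eef_pos"]);o=rot(st["orientation"]);print(p,st["time"],o[:,0],o[:,1],st["ft_force"],st["moment"])
for n in ("gauge","gauge_tip","gauge_mid"):
    for c in (s,t):
        r=imaging.spot_in(n,c)[:1]
        if r:print(n,r[0]["confidence"],r[0]["point"])
def crop(c,X,pts=(),w=80,h=60):
    x,y=proj(c,X);x=int(x-w/2);y=int(y-h/2);f=400/w
    q=cv2.resize(c["pixels"][y:y+h,x:x+w],None,fx=f,fy=f,interpolation=cv2.INTER_CUBIC)
    for Y in pts:
        u=(proj(c,Y)-[x,y]+.5)*f;cv2.drawMarker(q,tuple(int(v) for v in u),(0,255,0),0,10,1)
    return q
g=[p,p-[0,0,.133],p-[0,0,.075]]
cv2.imwrite("pics/%s.png"%sys.argv[1],np.hstack([crop(t,g[2],g),crop(s,g[2],g)]))
E
python3 f.py f0
```

```text
[ 0.5764 -0.2921  0.2192] 19.6 [-0.022   0.0161 -0.9996] [-0.0182 -0.9997 -0.0157] [-3.3913  0.2936 -0.7496] [-0.0395  0.9406  0.0957]
gauge 0.71 [225.6, 218.0]
gauge_tip 0.66 [302.1, 220.2]
gauge_tip 0.4 [202.8, 236.0]
gauge_mid 0.64 [218.4, 183.3]
```

View pics/f0.png

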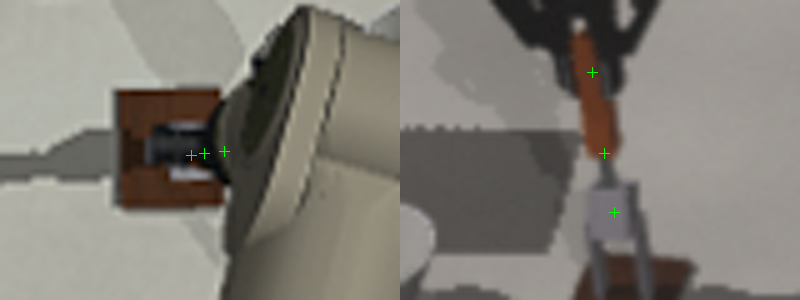

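```bash
cat > g.py <<'E'
from h import *
from scipy.optimize import least_squares
s=imaging.capture("scene");st=sensors.read_state();p=np.array(st["eef_pos"])
hsv=cv2.cvtColor(s["pixels"],cv2.COLOR_BGR2HSV)
x0,y0=proj(s,p).astype(int)
m=cv2.inRange(hsv,(3,120,60),(16,255,255));w=np.zeros_like(m);w[y0-25:y0+32,x0-25:x0+25]=1;m*=w
n,l,q,_=cv2.connectedComponentsWithStats(m);i=1+np.argmax(q[1:,4]);ys,xs=np.where(l==i)
print("tcp",p,"px",proj(s,p),"orange rows",ys.min(),ys.max(),"n",len(ys))
for y in range(ys.min(),ys.max()+1): print(y,xs[ys==y].min(),xs[ys==y].max(),end=" | ")
print()
def model(v):  # lean a (top to -x), b (top to -y), grip height above mid
    a,b,h=v[:3];R_=R.from_euler("xy",[b,-a]).as_matrix();mid=p-R_@[0,0,h]
    return np.array([proj(s,mid+R_@[sx,sy,sz]) for sz in(-.05,.05) for sx in(-.011,.011) for sy in(-.011,.011)],np.float32)
mask=(l==i).astype(float)
def iou(v):
    S=8;im=np.zeros((80*S,80*S),np.uint8);o=np.array([x0-40,y0-40])
    h=cv2.convexHull(((model(v)-o+.5)*S).astype(np.int32));cv2.fillConvexPoly(im,h,255)
    a=cv2.resize(im,(80,80),interpolation=cv2.INTER_AREA)/255.;b=mask[y0-40:y0+40,x0-40:x0+40]
    return a,b
res=[]
for a in np.arange(-.2,.45,.05):
  for h in np.arange(0.0,.045,.005):
    for b in (-.1,-.05,0,.05,.1):
      A,B=iou((a,b,h));res.append((np.minimum(A,B).sum()/np.maximum(A,B).sum(),round(a,2),b,round(h,3)))
res.sort(reverse=True);print(*res[:10],sep="\n")
E
python3 g.py
```

```text
tcp [ 0.5764 -0.292   0.2192] px [217.9382 177.9587] orange rows 171 195 n 120
171 215 217 | 172 214 218 | 173 214 218 | 174 214 218 | 175 215 218 | 176 215 218 | 177 215 218 | 178 215 218 | 179 215 219 | 180 215 219 | 181 215 219 | 182 216 219 | 183 216 219 | 184 216 221 | 185 217 221 | 186 217 221 | 187 217 221 | 188 217 222 | 189 217 222 | 190 217 222 | 191 217 222 | 192 217 222 | 193 218 222 | 194 218 222 | 195 220 221 | 
(np.float64(0.6306359478088572), np.float64(-0.1), -0.05, np.float64(0.025))
(np.float64(0.623294657656509), np.float64(-0.15), -0.05, np.float64(0.025))
(np.float64(0.6227190460981582), np.float64(-0.1), -0.1, np.float64(0.025))
(np.float64(0.6198442220349781), np.float64(-0.05), -0.05, np.float64(0.025))
(np.float64(0.6190250624407889), np.float64(-0.15), -0.1, np.float64(0.025))
(np.float64(0.6174017413947434), np.float64(-0.05), 0, np.float64(0.025))
(np.float64(0.6140700012309712), np.float64(-0.1), 0, np.float64(0.025))
(np.float64(0.6125903218743158), np.float64(-0.2), -0.1, np.float64(0.03))
(np.float64(0.6121392992098936), np.float64(-0.15), -0.1, np.float64(0.03))
(np.float64(0.6090879728693124), np.float64(-0.0), -0.05, np.float64(0.025))
```

apply_moves --pt "-0.002 0 0.005 0" --pt "0 0 0.015 0" --pt "0 0 0.02 0" --pt "0 0 0.025 0" --pt "0 0 0.025 0" --pt "0 0 0.015 0" --pt "0 0 0 0" --pt "0 0 0 0" --pt "0 0 0 0"

```text
time: 20.85
eef_pos: [0.5784, -0.2897, 0.3377]
orientation: [-2.201, 0.0, 2.213]
ft_force: [-0.1, 0.2, -1.3]
gripper_width: 0.247
```

```bash
python3 f.py f1; python3 g.py | tail -11
```

```text
[ 0.5781 -0.2897  0.337 ] 20.95 [-0.0068  0.0147 -0.9999] [-0.0143 -0.9998 -0.0146] [ 0.8162  0.1619 -1.1155] [-0.0526  0.0425  0.019 ]
gauge 0.59 [213.3, 157.9]
gauge 0.24 [206.4, 233.9]
gauge_tip 0.47 [452.1, 243.5]
gauge_mid 0.61 [217.9, 159.1]
143 211 213 | 144 210 214 | 145 210 214 | 146 210 214 | 147 210 215 | 148 211 214 | 149 211 214 | 150 211 214 | 151 211 215 | 152 211 215 | 153 211 215 | 154 211 215 | 155 212 215 | 156 212 216 | 157 212 217 | 158 212 218 | 159 212 218 | 160 213 218 | 161 213 218 | 162 213 218 | 163 213 218 | 164 213 218 | 165 213 218 | 166 213 219 | 167 213 219 | 168 214 218 | 169 215 218 | 
(np.float64(0.6527316685912241), np.float64(-0.1), -0.05, np.float64(0.025))
(np.float64(0.6494887598418185), np.float64(-0.05), -0.05, np.float64(0.025))
(np.float64(0.6480418824756865), np.float64(-0.15), -0.1, np.float64(0.03))
(np.float64(0.6475934950446256), np.float64(-0.15), -0.05, np.float64(0.025))
(np.float64(0.6472248528401389), np.float64(-0.15), -0.1, np.float64(0.025))
(np.float64(0.6453093412497496), np.float64(-0.1), -0.1, np.float64(0.025))
(np.float64(0.6440314913286109), np.float64(-0.2), -0.1, np.float64(0.03))
(np.float64(0.6387235568304052), np.float64(-0.05), -0.1, np.float64(0.025))
(np.float64(0.6382882016677448), np.float64(-0.05), 0, np.float64(0.025))
(np.float64(0.6370145564904502), np.float64(-0.15), -0.05, np.float64(0.03))
```

View pics/f1.png

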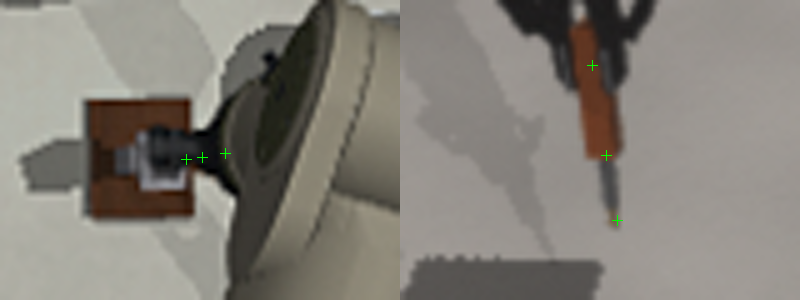

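```bash
cat > k.py <<'E'
from h import *
print(sensors.read_state()["q"])
for n in ("scene","top"):
    c=imaging.capture(n);h=cv2.cvtColor(c["pixels"],cv2.COLOR_BGR2HSV)
    m=cv2.inRange(h,(0,130,90),(8,255,255))|cv2.inRange(h,(172,130,90),(180,255,255))
    x,y=proj(c,[.463,.244,.055]).astype(int);w=np.zeros_like(m);w[y-12:y+13,x-12:x+13]=1
    ys,xs=np.where(m*w);print(n,len(xs),xs.mean(),ys.mean(),at_z(c,(xs.mean(),ys.mean()),.055))
    # plate centre hub
    r=imaging.regions_of("housing",c)
    g=[tuple(np.round(at_z(c,q,.055)[:2],4)) for q in ((206.3,237),) ] if n=="top" else at_z(c,(367.2,210.4),.055)
    print("hub",g)
E
python3 k.py
```

```text
[ 0.6703  0.4567 -0.3999  1.1033  0.1609  1.6232 -1.2707]
scene 5 361.8 204.6 [0.4535 0.2441 0.055 ]
hub [0.4869 0.2655 0.055 ]
top 11 210.1818181818182 244.8181818181818 [0.4521 0.2449 0.055 ]
hub [(np.float64(0.4828), np.float64(0.2605))]
```

apply_moves --pt "-0.004 0.02 0 -8" --pt "-0.006 0.03 0 -8" --pt "-0.006 0.03 0 -8" --pt "-0.006 0.03 0 -8" --pt "-0.006 0.03 0 -8" --pt "-0.006 0.03 0 -8" --pt "-0.006 0.03 0 -8" --pt "-0.006 0.03 0 -8" --pt "-0.006 0.03 0 -8" --pt "-0.006 0.03 0 -8" --pt "-0.006 0.03 0 -8" --pt "-0.006 0.03 0 -2" --pt "-0.006 0.03 0 0" --pt "-0.006 0.03 0 0" --pt "-0.006 0.03 0 0" --pt "-0.006 0.03 0 0" --pt "-0.005 0.02 0 0" --pt "-0.005 0.015 0 0" --pt "0 0 0 0" --pt "0 0 0 0"

```text
time: 23.5
eef_pos: [0.5005, 0.085, 0.321]
orientation: [-1.346, 1.123, 1.371]
ft_force: [-0.0, 0.0, -0.6]
gripper_width: 0.249
```

```bash
python3 f.py f2; python3 k.py|head -1
```

```text
[0.5006 0.0842 0.3209] 23.6 [-0.0207 -0.0014 -0.9998] [-0.9802 -0.1971  0.0206] [ 0.5746 -0.2505 -1.0559] [ 0.0142 -0.0596 -0.0083]
gauge 0.45 [318.0, 164.7]
gauge_tip 0.21 [321.0, 167.0]
gauge_mid 0.61 [323.8, 165.2]
gauge_mid 0.68 [277.0, 165.1]
[-1.1765  0.181   1.1065  1.5789 -0.1623  1.5028 -3.0077]
```

View pics/f2.png

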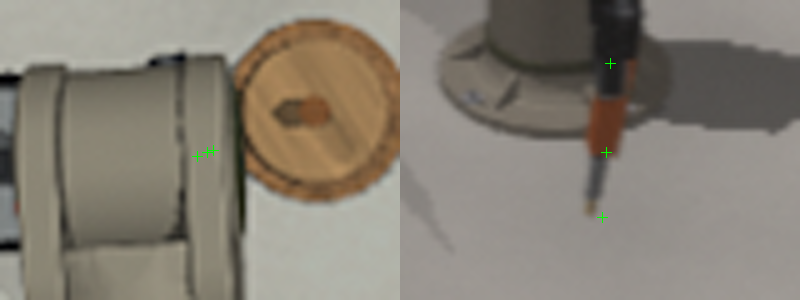

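apply_moves --pt "-0.002 0.005 0 8" --pt "-0.003 0.01 0 8" --pt "-0.004 0.01 0 8" --pt "-0.004 0.01 0 8" --pt "-0.004 0.01 0 8" --pt "-0.004 0.01 0 8"

```text
time: 24.7
eef_pos: [0.4793, 0.1389, 0.321]
orientation: [-1.936, 0.526, 1.949]
ft_force: [-0.4, 0.9, -0.6]
gripper_width: 0.254
```

```bash
cat > q.py <<'E'
from h import *
st=sensors.read_state();o=rot(st["orientation"]);print(st["time"],st["q"],st["eef_pos"],"yaw",np.degrees(np.arctan2(o[1,1],o[0,1])),o[:,0],"F",st["ft_force"],"M",st["moment"])
E
python3 q.py
```

```text
24.7 [-1.212   0.1149  0.9514  1.6007 -0.0795  1.4896 -2.3364] [0.4793 0.1389 0.321 ] yaw -119.20537726990317 [-0.0111 -0.0177 -0.9998] F [-0.4415  0.8837 -0.6336] M [-0.0033 -0.0569 -0.0198]
```

apply_moves --pt "-0.01 0.012 0 8" --pt "-0.012 0.015 0 8" --pt "-0.012 0.015 0 8" --pt "-0.012 0.015 0 5" --pt "-0.012 0.015 0 0" --pt "-0.012 0.015 0 0" --pt "-0.01 0.01 0 0" --pt "-0.006 0.006 0 0" --pt "0 0 0 0" --pt "0 0 0 0"

```text
time: 25.7
eef_pos: [0.3893, 0.2464, 0.321]
orientation: [2.198, 0.005, -2.197]
ft_force: [-0.6, 0.6, -1.1]
gripper_width: 0.252
```

```bash
python3 q.py
```

```text
25.7 [-1.4006 -0.0241  0.7503  1.6879  0.0338  1.4838 -2.1985] [0.3893 0.2464 0.321 ] yaw -88.50910725536946 [ 0.0006 -0.0212 -0.9998] F [-0.5662  0.6416 -1.056 ] M [ 0.0433 -0.028  -0.0141]
```

apply_moves --pt "-0.004 0.006 0 -1.5" --pt "-0.005 0.008 0 0" --pt "0 0.003 -0.02 0" --pt "0 0 -0.02 0" --pt "0 0 -0.02 0" --pt "0 0 0 0" --pt "0 0 0 0"

```text
time: 26.4
eef_pos: [0.3831, 0.2618, 0.2605]
orientation: [2.216, -0.028, -2.211]
ft_force: [-0.7, -0.1, -1.0]
gripper_width: 0.252
```

```bash
python3 q.py
```

```text
26.4 [-1.4052  0.0172  0.7432  1.7917  0.006   1.3479 -2.239 ] [0.3831 0.2618 0.2605] yaw -90.27854638837383 [ 0.0024 -0.0203 -0.9998] F [-0.6529 -0.092  -0.9709] M [ 0.0086  0.0184 -0.0025]
```

apply_moves --pt "0 0 -0.02 0" --pt "-0.001 0 -0.02 0" --pt "-0.001 0 -0.02 0" --pt "-0.001 0 -0.02 0" --pt "0 0 -0.01 0" --pt "0 0 0 0" --pt "0 0 0 0"

```text
time: 27.1
eef_pos: [0.3846, 0.2644, 0.1759]
orientation: [2.23, -0.019, -2.206]
ft_force: [-0.3, -0.1, -0.7]
gripper_width: 0.249
```

```bash
python3 q.py
```

```text
27.1 [-1.3824  0.1006  0.7524  1.9223 -0.0582  1.1448 -2.1844] [0.3846 0.2644 0.1759] yaw -90.28891120700833 [ 0.0106 -0.0118 -0.9999] F [-0.306  -0.0845 -0.6659] M [0.054  0.0483 0.0732]
```

apply_moves --pt "0 0 -0.008 0" --pt "0.003 0 -0.003 0" --pt "0.003 0 0 0" --pt "0.003 0 0 0" --pt "0.003 0 0 0" --pt "0.003 0 0 0" --pt "0 0 0 0"

```text
time: 27.8
eef_pos: [0.4029, 0.2656, 0.1671]
orientation: [2.235, -0.014, -2.204]
ft_force: [0.1, 0.1, -0.8]
gripper_width: 0.251
```

apply_moves --pt "0.002 0 0 0" --pt "0.002 0 0 0" --pt "0.002 0 0 0" --pt "0 0 0 0" --pt "0 0 0 0"

```text
time: 28.3
eef_pos: [0.4056, 0.2659, 0.1662]
orientation: [2.225, -0.014, -2.212]
ft_force: [-2.0, -0.7, -1.0]
gripper_width: 0.255
```

apply_moves --pt "0.003 0 0 0" --pt "0.003 0 0 0" --pt "0.003 0 0 0" --pt "0.003 0 0 0" --pt "0 0 0 0"

```text
time: 28.8
eef_pos: [0.4157, 0.2663, 0.1657]
orientation: [2.217, -0.012, -2.217]
ft_force: [-4.0, 0.2, 1.9]
gripper_width: 0.244
```

apply_moves --pt "0.003 0 0 0" --pt "0.003 0 0 0" --pt "0 0 0 0"

```text
time: 29.1
eef_pos: [0.421, 0.2663, 0.1655]
orientation: [2.215, -0.012, -2.218]
ft_force: [-3.9, 0.8, 1.3]
gripper_width: 0.249
```

apply_moves --pt "-0.005 0 0 0" --pt "-0.008 0 0 0" --pt "-0.008 0 0 0" --pt "0 0 0.015 0" --pt "0 0 0.02 0" --pt "0 0 0.02 8" --pt "0 0 0.01 8" --pt "0 0 0 8" --pt "0 0 0 8" --pt "0 0 0 8" --pt "0 0 0 8" --pt "0 0 0 8" --pt "0 0 0 8" --pt "0 0 0 8" --pt "0 0 0 8" --pt "0 0 0 0"

```text
time: 30.7
eef_pos: [0.3957, 0.2659, 0.2351]
orientation: [1.313, 1.152, -1.278]
ft_force: [-0.5, 0.0, -1.5]
gripper_width: 0.25
```

```bash
python3 q.py; python3 f.py f3
```

```text
30.7 [-1.3159  0.0464  0.6883  1.8252 -0.0337  1.2611 -0.7364] [0.3957 0.2659 0.2351] yaw -6.761666356099433 [ 0.0143  0.0137 -0.9998] F [-0.5499  0.0146 -1.5477] M [-0.0026  0.0227 -0.0454]
[0.3957 0.266  0.2351] 30.8 [ 0.0141  0.0135 -0.9998] [ 0.9922 -0.1242  0.0123] [-0.1532 -0.1135 -0.3227] [0.0281 0.0125 0.0559]
gauge 0.46 [363.2, 174.2]
gauge 0.23 [129.9, 256.1]
gauge_tip 0.67 [280.4, 222.6]
gauge_mid 0.54 [219.1, 242.6]
gauge_mid 0.39 [200.7, 261.9]
```

View pics/f3.png

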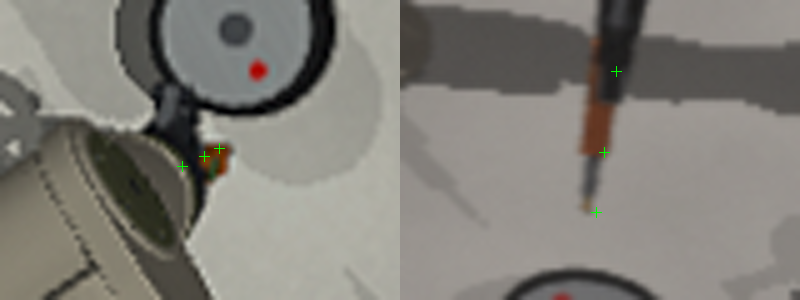

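apply_moves --pt "0.008 -0.002 0 0" --pt "0.012 -0.003 0 0" --pt "0.012 -0.003 0 0" --pt "0.012 -0.003 0 0" --pt "0.008 -0.002 0 0" --pt "0.003 0 -0.005 0" --pt "0 0 -0.008 0" --pt "0 0 0 0" --pt "0 0 0 0"

```text
time: 32.0
eef_pos: [0.4547, 0.2518, 0.22]
orientation: [1.316, 1.147, -1.284]
ft_force: [-0.3, 1.1, -0.2]
gripper_width: 0.25
```

```bash
python3 q.py
```

```text
32.0 [-1.2132  0.1861  0.7405  1.7457 -0.1361  1.2428 -0.5639] [0.4547 0.2518 0.22  ] yaw -7.134031544180945 [ 0.014   0.0114 -0.9998] F [-0.2861  1.1094 -0.2296] M [-0.0705  0.0152 -0.0367]
```

Lower to tip ≈ 10 mm above plate and look.

apply_moves --pt "0 0 -0.006 0" --pt "-0.001 0 -0.008 0" --pt "0 0 -0.004 0" --pt "0 0 0 0" --pt "0 0 0 0"

```text
time: 32.5
eef_pos: [0.4523, 0.2526, 0.2002]
orientation: [1.314, 1.149, -1.284]
ft_force: [0.1, -1.0, -0.5]
gripper_width: 0.248
```

```bash
cat > m.py <<'E'
from h import *
import sys
st=sensors.read_state();p=np.array(st["eef_pos"]);a=rot(st["orientation"])[:,0];print(st["time"],p,a,st["ft_force"])
out=[]
for n in ("top","scene"):
    c=imaging.capture(n);X=[.4528,.2445,.09];w,h,f=60,50,6.6
    x,y=(proj(c,X)-[w/2,h/2]).astype(int)
    q=cv2.resize(c["pixels"][y:y+h,x:x+w],None,fx=f,fy=f,interpolation=cv2.INTER_CUBIC)
    for Y,col in ((p+a*.133,(0,255,0)),(p,(0,255,0)),(p+a*.073,(0,255,0)),(np.array([.4528,.2445,.055]),(255,0,0))):
        u=proj(c,Y);print(n,u,"crop",(u-[x,y]+.5)*f);cv2.drawMarker(q,tuple(int(v) for v in (u-[x,y]+.5)*f),col,0,8,1)
    for k in ("gauge_tip","dot"):
        r=imaging.spot_in(k,c)[:1]
        if r: print(k,r[0]["point"],r[0]["confidence"])
    out.append(q);print("origin",x,y)
cv2.imwrite("pics/%s.png"%sys.argv[1],np.hstack(out))
E
python3 m.py m0
```

```text
32.5 [0.4523 0.2526 0.2002] [ 0.013   0.012  -0.9998] [ 0.0651 -1.0019 -0.492 ]
top [207.2683 244.4845] crop [196.4709 164.8977]
top [200.8726 247.0238] crop [154.2591 181.657 ]
top [204.5261 245.5733] crop [178.372  172.0837]
top [210.2822 244.6312] crop [216.3624 165.8657]
dot [342.5, 214.4] 0.58
origin 178 220
scene [364.6957 202.5044] crop [219.0915 204.6288]
scene [368.1954 174.5276] crop [242.1895  19.9823]
scene [366.232  190.2652] crop [229.2314 123.8504]
scene [361.897  204.4974] crop [200.6203 217.7828]
dot [364.8, 216.6] 0.56
origin 332 172
```

View pics/m0.png

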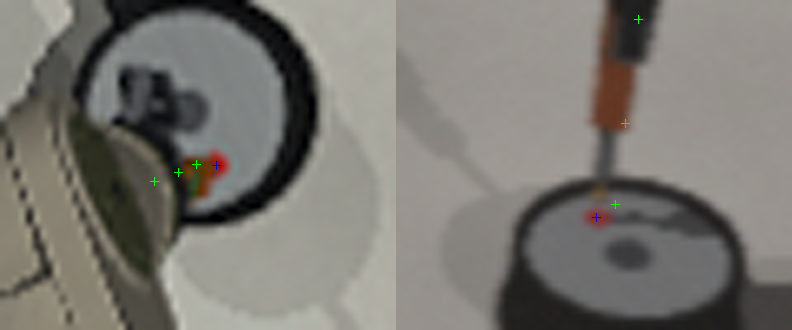

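apply_moves --pt "0 -0.001 -0.003 0" --pt "0 0 -0.003 0" --pt "0 0 -0.003 0" --pt "0 0 -0.002 0" --pt "0 0 0 0" --pt "0 0 0 0"

```text
time: 33.4
eef_pos: [0.4525, 0.2515, 0.1885]
orientation: [1.315, 1.149, -1.283]
ft_force: [-0.1, 0.4, -1.1]
gripper_width: 0.249
```

```bash
cat > n.py <<'E'
from h import *
F=[];P=[]
for i in range(10):
    imaging.capture("scene");st=sensors.read_state();F.append(st["ft_force"]);P.append(st["eef_pos"])
print(st["time"],np.mean(P,0),np.mean(F,0),np.std(F,0),rot(st["orientation"])[:,0])
E
python3 n.py
```

```text
33.9 [0.4526 0.2515 0.1886] [ 0.204   0.0229 -1.0091] [0.4646 0.5662 0.4088] [ 0.0136  0.0126 -0.9998]
```

apply_moves --pt "0 0 -0.002 0" --pt "0 0 -0.002 0" --pt "0 0 -0.001 0" --pt "0 0 0 0" --pt "0 0 0 0"

```text
time: 34.4
eef_pos: [0.4528, 0.2516, 0.1836]
orientation: [1.316, 1.149, -1.282]
ft_force: [-0.5, -0.8, 1.0]
gripper_width: 0.248
```

```bash
python3 n.py
```

```text
34.9 [0.4528 0.2516 0.1836] [-0.287  -0.2922  0.9554] [0.3947 0.3046 0.2048] [ 0.0141  0.0131 -0.9998]
```

```bash
python3 m.py m1
```

```text
34.9 [0.4528 0.2516 0.1835] [ 0.0141  0.0131 -0.9998] [ 0.4957 -0.3413  0.5527]
top [208.2515 244.0779] crop [202.9596 162.214 ]
top [202.0638 246.5919] crop [162.1212 178.8067]
top [205.5969 245.1565] crop [185.4396 169.3326]
top [210.2822 244.6312] crop [216.3624 165.8657]
dot [208.5, 232.7] 0.68
origin 178 220
scene [364.0194 205.8503] crop [214.628  226.7119]
scene [367.4223 178.2304] crop [237.0875  44.4207]
scene [365.5136 193.7648] crop [224.4896 146.9476]
scene [361.897  204.4974] crop [200.6203 217.7828]
gauge_tip [365.4, 190.5] 0.3
dot [364.3, 217.3] 0.58
origin 332 172
```

View pics/m1.png

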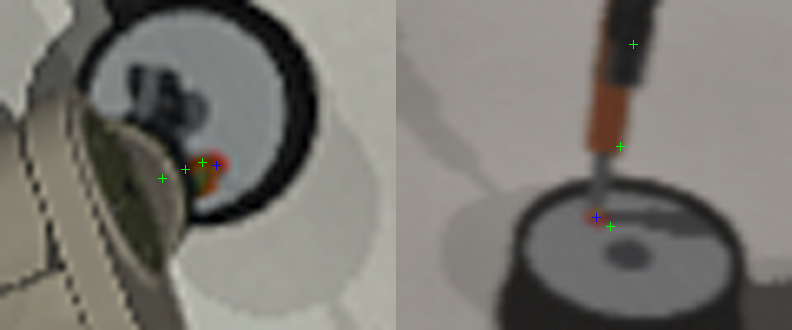

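apply_moves --pt "0 0 -0.001 0" --pt "0 0 -0.001 0" --pt "0 0 0 0" --pt "0 0 0 0" --pt "0 0 0 0" --pt "0 0 0 0" --pt "0 0 0 0" --pt "0 0 0 0"

```text
time: 36.0
eef_pos: [0.4529, 0.2517, 0.1815]
orientation: [1.316, 1.149, -1.282]
ft_force: [-0.7, -0.5, 0.5]
gripper_width: 0.245
```

```bash
python3 n.py
python3 - <<'E'
from h import *
for n in ("scene","top"):
    c=imaging.capture(n)
    for k,z in (("lid",.017),):
        r=imaging.spot_in(k,c)[:1]
        if r: print(n,k,r[0]["confidence"],at_z(c,r[0]["point"],z))
E
```

```text
36.5 [0.4529 0.2517 0.1815] [-0.5425  0.0512  1.5743] [0.4535 0.3025 0.4996] [ 0.0142  0.0132 -0.9998]
scene lid 0.72 [0.5368 0.015  0.017 ]
top lid 0.56 [0.5262 0.0129 0.017 ]
```

```bash
python3 -c "
from h import *
print(close_job())"
```

```text
the job is handed in; nothing more can be done
None
```

The job is handed in, at about 36.5 s of the 64 s allowed. The lid lies on the cork mat, and the gripper still holds the gauge upright, pressing its tip on the red dot. `close_job` gave no verdict, so the values below are my own estimates.

**What I did:** I lifted the lid off by its knob, laid it on the mat and let go. I then drew the gauge out of its stand along its own axis. Because the tool cannot tilt, I turned the gauge upright in the grip in two steps:
- I levered it gently against the mouth of the stand's socket, which left it leaning about 0.13 rad.
- I took out the rest by pressing the stem lightly (about 4 N) against the outer wall of the housing.

**Last checks:**

| Item | Measured | Needed |
|---|---|---|
| Pressing force (averaged, about 1 N gauge weight allowed for) | about 2.6 N | 0.7 to 6 N |
| Tip pushed in (from the force; about 6.5 mm by tool height) | about 6.6 mm | 2.5 to 11.5 mm |
| Tip to the dot's centre (camera, just before the last 2 mm of pressing) | about 3 mm | below 9 mm |
| Gauge lean (camera) | about 0.02 rad | below 0.15 rad |
| Lid to mat, centres | within about 10 mm | below 35 mm |

**Disagreements and limits:**
- The two cameras differ by 6 to 10 mm in x for the lid and mat.
- The network found the dot and gauge tip unreliably, so I used colour and the pictures for those.
- The gauge sits about 8 mm off-centre in the pads, but the grip held.
- I did not measure the kettle, cup, canister, brush or dripper at the end. The paths were planned clear of them and no unexpected force showed.

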